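# Clip the probe handles onto the microscope bench rail

## Robot

A 7-joint arm with a two-finger parallel gripper is mounted at the origin on the work surface. World frame = base frame: x ahead of the robot, y to its left, z up, the work surface at z = 0. Lengths are in m, angles in rad, forces in N, time in s.
With the tool pointing down it reaches from about 0.4 to 0.85 m from the base axis. Payload 10.4 kg.
Tool frame: the origin (TCP) lies between the finger pads; the fingertips stand 14 mm ahead of it and the grasp point (between the pads) lies 5 mm behind it; z points along the fingers, y is the direction in which the jaws open and shut (so a half turn about z gives the same grasp; the last joint's range is limited). The gripper opens to 87 mm and grips with 3 to 60 N. Pads are 19 mm wide; open, the fingers measure 117 mm over their backs; the gripper's body (75 mm by 190 mm) begins 51 mm behind the grasp point.
Start: joints at [-1.352, 0.332, -0.065, 1.46, 0.022, 1.35, -0.088], TCP at [0.15, 0.607, 0.237] pointing down, gripper open.
Joint ranges: [-2.6, 2.6], [-0.5, 2.12], [-1.47, 1.34], [0.16, 2.42], [-1.27, 4.41], [0.06, 2.06], [-2.6, 2.6]. Speed limits (rad/s): [2.22, 2.22, 2.79, 2.79, 3.14, 3.14, 3.14].

## Interface

Orientations are given as a unit quaternion [x, y, z, w].
In Python, from bench import readout, camera, calibration, order gives the robot as it stands.
- The arm moves only by the tool apply_moves, never from a script. Its argument "deltas" is a list of rows, each an object with "translation": the shift along the world's x, y, z in m, a list of three; "turn": the turn, a rotation vector about the world's x, y, z in rad, a list of three; "hand": the finger opening in m, from 0 to 0.087. A call has 1 to 5 rows; each row shifts and turns the pose as measured when the row begins; what a row does not reach is not made up. A row lasts 1/10 s, in which the tool goes at most 50 mm and 8.59 degrees, less where a joint would pass 70% of its speed; a pose out of reach is approached as far as the arm can. A call with a gripper value outside its range is refused whole. The fingers move at their own pace and stop on an object; "newtons" is the grip in N (left out, the last holds). Time passes only in rows, so rows that do not move let the fingers close. It gives the time, the measured TCP pose, the force and the opening at its end, in the units of the state.
- readout.read_state(): the state, without advancing time (a new reading comes with each control period).
- camera(name): name is "scene" or "top"; returns the picture (400x640x3 uint8, red, green, blue); there is no depth.
- calibration(name): a dict with "fx", "fy", "cx", "cy" (pixels), "extrinsics" (4x4, takes a point from world to camera coordinates). Camera axes: x right, y down, z forward; pixel columns grow to the right and rows downward; lengths in m; the calibration is good to about 2 mm. A picture is of the moment at which its call begins. calibration takes no time and is no camera call.
- order.close_job(): hands the job in, once; it reports no verdict.
The state is a dict: "time": time; "joint_positions": joint angles; "joint_vel": joint speeds; "joint_torque": joint torques, N m; "ee_pos": TCP position; "eef_rot": TCP orientation; "ft_force": force on the tool from outside, world axes, zero at the start; "torque": the same for the moment, N m; "width": finger opening in m.
Only numpy, scipy, OpenCV 4.12 (cv2) and the standard library are available. Lean on these libraries where they do the work, as an engineer would, in place of code of your own. Each camera call takes 0.05 s, during which the arm holds its last target. There are 200 camera calls.

## Task

Put the blue probe handle into the blue spring clips on the rail and the orange one into the orange clips, pressing each sideways (best one end after the other) until both of its clips have snapped shut and it sits fully home. Press firmly but not brutally: the clip carriers are sprung and must not be driven down to their stops. Leave the grey handle where it lies.

Things in the scene. Friction and masses are not known exactly. Their poses are not given: they have to be found in the camera images.
- blue_mid (a point): centre of the blue probe handle: metal barrel 16 mm thick, 156 mm long, about 0.11 kg; blue square grip block round its middle (20 x 20 mm, 32 mm along the barrel); blue bands and, beyond one end, a 12 mm blunt tip. y axis: along the barrel, tip at +y (either way round is fine in the clips). Starts lying on the block, centre 10 mm above the table
- blue_seat (a point): centre of the blue handle when fully home; on the sprung blue carrier, half of a rail across the robot's front. y axis: along the seated barrel; z axis: out of the mouths, leaning 15 degrees from vertical towards the robot. 2 steel spring clips at y = -55 and +55 mm, grip block between them. 68 mm above the table; below it a bar 16 mm wide, top at z = -20 mm; rail top 55 mm below
- blue_clip_a (a point): the blue clip at y = -55 mm of the seat, at the height of the seated barrel's axis (same axes as the seat). 10 mm wide along y. Two sprung leaves: flared mouth 28 mm wide at z = +17 mm, narrowing to a 10 mm throat at z = +7 mm, pocket below. A barrel laid in the mouth rests there by itself, its axis about 13 mm above home, and snaps in when pressed along -z
- blue_clip_b (a point): the like blue clip at y = +55 mm. Pressing the barrel between block and clip (33 mm from the middle; 34 mm of free barrel) loads mainly the near clip and snaps that end in at about 13 to 18 N for a handle's first end, 9 to 13 N for its second; the force drops at the snap, then grows firm again. Both at once usually take more than the carrier bears; pressing outside the clips lifts the other end
- blue_carrier (a joint): how far (m) the sprung blue carrier, with seat and clips, is pushed down along the seat's -z: 0 at rest; yields 2 N per mm after about 1 N; stop at 0.0125 (about 25 N of pressing), not to be reached; springs back
- orange_mid (a point): centre of the orange probe handle: metal barrel 16 mm thick, 156 mm long, about 0.11 kg; orange square grip block round its middle (20 x 20 mm, 32 mm along the barrel); orange bands and, beyond one end, a 12 mm blunt tip. y axis: along the barrel, tip at +y (either way round is fine in the clips). Starts lying on the block, centre 10 mm above the table
- orange_seat (a point): centre of the orange handle when fully home; on the sprung orange carrier, half of a rail across the robot's front. y axis: along the seated barrel; z axis: out of the mouths, leaning 15 degrees from vertical towards the robot. 2 steel spring clips at y = -55 and +55 mm, grip block between them. 68 mm above the table; below it a bar 16 mm wide, top at z = -20 mm; rail top 55 mm below
- orange_clip_a (a point): the orange clip at y = -55 mm of the seat, at the height of the seated barrel's axis (same axes as the seat). 10 mm wide along y. Two sprung leaves: flared mouth 28 mm wide at z = +17 mm, narrowing to a 10 mm throat at z = +7 mm, pocket below. A barrel laid in the mouth rests there by itself, its axis about 13 mm above home, and snaps in when pressed along -z
- orange_clip_b (a point): the like orange clip at y = +55 mm. Pressing the barrel between block and clip (33 mm from the middle; 34 mm of free barrel) loads mainly the near clip and snaps that end in at about 13 to 18 N for a handle's first end, 9 to 13 N for its second; the force drops at the snap, then grows firm again. Both at once usually take more than the carrier bears; pressing outside the clips lifts the other end
- orange_carrier (a joint): how far (m) the sprung orange carrier, with seat and clips, is pushed down along the seat's -z: 0 at rest; yields 2 N per mm after about 1 N; stop at 0.0125 (about 25 N of pressing), not to be reached; springs back
- grey_mid (a point): centre of a grey probe handle of the same make and size, which stays on the table: leave it alone
Not all that is in view belongs to the job. Leave any brown look-alike of the part that bears blue_mid alone.

How it is judged:
At the end, for the whole second after the job is handed in: each coloured handle rests in the clips of its own colour, centre within 3 mm of home across and in depth and 36 mm along the rail, barrel within 0.04 rad of the seat y axis (both ends snapped in); the grey handle is within 30 mm of its start (z of blue_mid in the frame of blue_seat between -0.003 and 0.003 m and x of blue_mid in the frame of blue_seat between -0.003 and 0.003 m and y of blue_mid in the frame of blue_seat between -0.036 and 0.036 m and angle between the y axis of blue_mid and the y axis of blue_seat, either way round below 0.04 rad and linear speed of each of blue_handle, orange_handle below 0.02 m/s and z of orange_mid in the frame of orange_seat between -0.003 and 0.003 m and x of orange_mid in the frame of orange_seat between -0.003 and 0.003 m and y of orange_mid in the frame of orange_seat between -0.036 and 0.036 m and angle between the y axis of orange_mid and the y axis of orange_seat, either way round below 0.04 rad and distance of grey_mid from where it was at the start of the episode below 0.03 m); the robot touches nothing.
It fails at once if the blue clip carrier was driven down to its stop (more than 12 mm of its 12.5 mm travel) (value of joint blue_carrier above 0.012 m).
It fails at once if the orange clip carrier was driven down to its stop (more than 12 mm of its 12.5 mm travel) (value of joint orange_carrier above 0.012 m).
It also fails if it takes over 72 s, if anything falls off the work surface, if the arm or the gripper's body presses on something with over 40 N, if the wrist force passes 120 N, or if a joint passes its speed limit or range.

## Working session

There is one attempt and no reset: what is moved stays moved. The work goes in short steps, Python scripts to look and compute and a tool call to move; the robot and the scene stay as the last step left them, time stands still between calls to the robot, and variables do not carry over. Pictures are saved under pics/ and viewed, about 8 in all and at most 12, crops included, and the job is handed in when it is done.

Besides the shell and the picture viewer there is one more tool, called after "Call:" as name(argument=value, ...), one argument or row to a line, values as JSON. apply_moves: Moves the arm, as the interface text tells. Its arguments: {"type":"object","properties":{"deltas":{"type":"array","items":{"type":"object","properties":{"translation":{"type":"array","items":{"type":"number"}},"turn":{"type":"array","items":{"type":"number"}},"hand":{"type":"number"}}}},"newtons":{"type":"number"}},"required":["deltas"]}

```bash
mkdir -p pics
python3 - <<'E'
from bench import readout, camera, calibration
import cv2,numpy as np
s=readout.read_state();print(s)
for n in("scene","top"):
    c=calibration(n);print(n,c)
    cv2.imwrite(f"pics/{n}0.png",camera(n)[...,::-1])
E
```

```text
{'time': 0.0, 'joint_positions': array([-1.35160658,  0.33285929, -0.06468165,  1.46097197,  0.02159305,
        1.34987951, -0.08850717]), 'joint_vel': array([ 8.44737098e-04,  7.90413326e-04, -9.33608598e-04,  3.99057752e-04,
        9.78705427e-05,  7.16197016e-04,  6.81776979e-04]), 'joint_torque': array([ 4.29036472e-04, -6.23263478e+01,  2.49430194e-02, -3.89888048e+01,
       -6.12465804e-02,  3.98650439e-02,  1.15671151e-04]), 'ee_pos': array([0.14957432, 0.6064521 , 0.2357471 ]), 'eef_rot': array([ 1.20602755e-01,  9.92700594e-01, -7.09540341e-04, -5.29619551e-05]), 'ft_force': array([-0.41782798,  0.10063329,  0.25571307]), 'torque': array([-0.00374868,  0.01069295,  0.05034958]), 'width': 0.08708283539390543}
scene {'fx': 371.1230928876582, 'fy': 371.1230928876582, 'cx': 320.8365736226278, 'cy': 201.27306572076915, 'extrinsics': array([[ 0.05819548,  0.99826643, -0.00879858, -0.23794137],
       [ 0.83012493, -0.05328533, -0.55502548, -0.34564736],
       [-0.55453214,  0.02499606, -0.83178682,  1.53191695],
       [ 0.        ,  0.        ,  0.        ,  1.        ]])}
top {'fx': 501.79509261935624, 'fy': 501.79509261935624, 'cx': 319.4749996263986, 'cy': 203.3874078218347, 'extrinsics': array([[-0.01484853, -0.99986948, -0.006368  ,  0.21427377],
       [-0.99046265,  0.01558072, -0.1368977 ,  0.46922556],
       [ 0.13697905,  0.00427454, -0.99056472,  1.58109327],
       [ 0.        ,  0.        ,  0.        ,  1.        ]])}
```

View pics/top0.png

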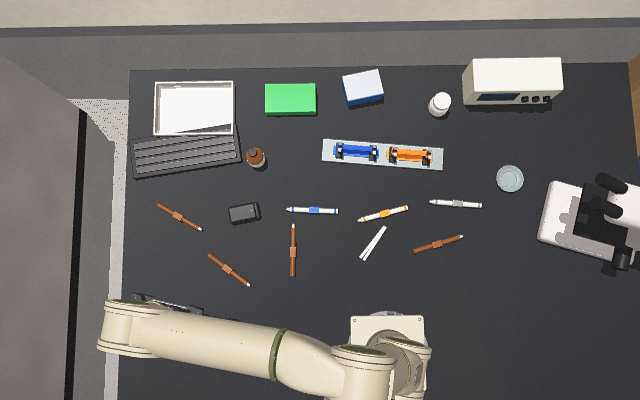

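View pics/scene0.png

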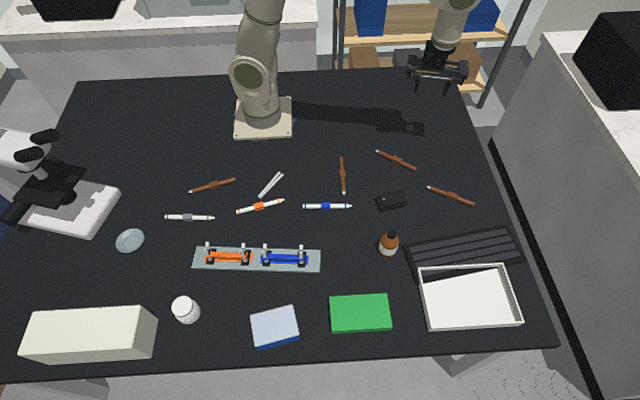

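```bash
cat > h.py <<'E'
import numpy as np,cv2
from bench import calibration
C={n:calibration(n) for n in("scene","top")}
def ray(n,uv):
    c=C[n];E=c["extrinsics"];R,t=E[:3,:3],E[:3,3]
    d=R.T@np.array([(uv[0]-c["cx"])/c["fx"],(uv[1]-c["cy"])/c["fy"],1]);return -R.T@t,d/np.linalg.norm(d)
def onz(n,uv,z):
    o,d=ray(n,uv);return o+d*(z-o[2])/d[2]
def tri(a,b):
    o1,d1=ray("top",a);o2,d2=ray("scene",b)
    s=np.linalg.lstsq(np.c_[d1,-d2],o2-o1,rcond=None)[0]
    p,q=o1+s[0]*d1,o2+s[1]*d2;return (p+q)/2,np.linalg.norm(p-q)
def proj(n,p):
    c=C[n];q=c["extrinsics"][:3,:3]@p+c["extrinsics"][:3,3];return c["fx"]*q[0]/q[2]+c["cx"],c["fy"]*q[1]/q[2]+c["cy"]
def blobs(img,col,minA=12):
    h=cv2.cvtColor(img,cv2.COLOR_BGR2HSV)
    lo,hi={"blue":((100,130,60),(130,255,255)),"orange":((8,190,150),(20,255,255))}[col]
    m=cv2.inRange(h,lo,hi);n,l,s,c=cv2.connectedComponentsWithStats(m)
    return [(c[i].round(1),s[i].tolist()) for i in range(1,n) if s[i][4]>=minA],l
E
python3 - <<'E'
from h import *
T=cv2.imread("pics/top0.png");S=cv2.imread("pics/scene0.png")
for n,I in(("top",T),("scene",S)):
    for col in("blue","orange"):
        print(n,col,*[(b[0].tolist(),b[1]) for b in blobs(I,col)[0]],sep="\n ")
a=cv2.resize(T[130:225,280:450],None,fx=4.5,fy=4.5,interpolation=cv2.INTER_CUBIC)[:, :765]
cv2.imwrite("pics/c0.png",a)
b=cv2.resize(S[190:280,180:360],None,fx=4.4,fy=4.4,interpolation=cv2.INTER_CUBIC)
cv2.imwrite("pics/c1.png",b)
E
```

```text
top
 blue
 ([361.1, 98.8], [342, 81, 41, 25, 178])
 ([356.3, 150.2], [342, 143, 31, 14, 308])
 ([334.2, 150.1], [333, 146, 3, 9, 20])
 ([377.0, 152.7], [376, 148, 3, 10, 26])
 ([313.6, 210.0], [309, 207, 10, 7, 69])
top
 orange
 ([410.7, 153.9], [397, 149, 31, 10, 225])
scene
 blue
 ([370.0, 16.4], [354, 0, 33, 36, 1034])
 ([482.3, 16.8], [463, 0, 37, 32, 809])
 ([325.1, 205.5], [321, 202, 10, 8, 74])
 ([283.7, 258.3], [260, 252, 48, 12, 355])
 ([277.8, 343.0], [256, 335, 44, 16, 193])
scene
 orange
 ([256.0, 206.5], [255, 203, 4, 8, 14])
 ([261.1, 206.2], [259, 202, 5, 8, 17])
 ([229.6, 254.6], [214, 252, 31, 7, 63])
 ([250.4, 257.4], [249, 254, 4, 8, 18])
 ([223.6, 259.1], [214, 256, 22, 5, 47])
```

View pics/c0.png

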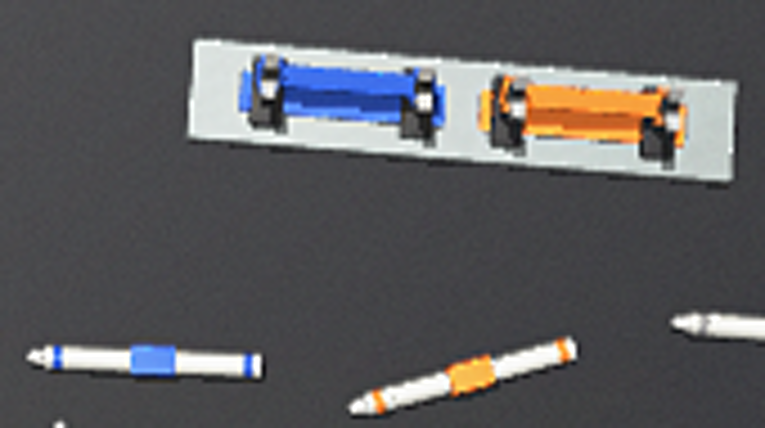

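View pics/c1.png

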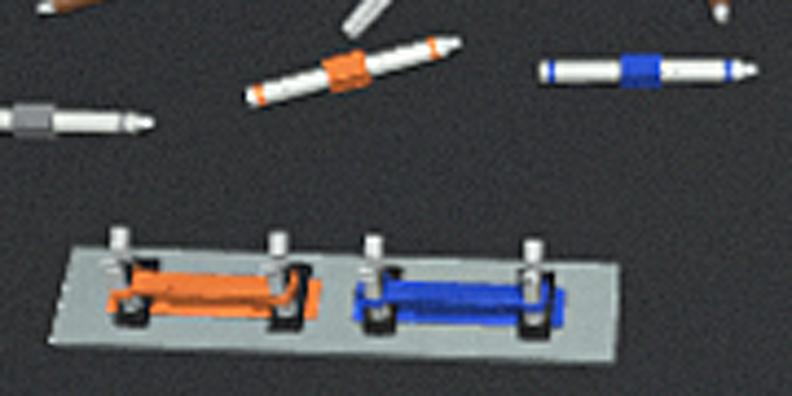

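Top view: the blue handle has its block at (314,210), the orange one at (383,213) and the grey one at (455,203). The brown look-alikes are at (179,216), (228,269), (293,250) and (438,244). The coloured blocks, bands and pale barrels identify the right two. The rail carries the blue carrier at about (356,151) and the orange one at (410,155).

```bash
cat > m.py <<'E'
from h import *
T=cv2.imread("pics/top0.png");S=cv2.imread("pics/scene0.png")
def handle(n,I,box):
    x0,y0,x1,y1=box;g=I[y0:y1,x0:x1].max(2)
    k,l,s,c=cv2.connectedComponentsWithStats((g>120).astype(np.uint8))
    i=1+s[1:,4].argmax();p=np.argwhere(l==i)[:,::-1]+[x0,y0]
    vx,vy,cx,cy=cv2.fitLine(p.astype(np.float32),cv2.DIST_L2,0,.01,.01).ravel()
    t=(p-[cx,cy])@[vx,vy];e=[np.array([cx,cy])+t.min()*np.array([vx,vy]),np.array([cx,cy])+t.max()*np.array([vx,vy])]
    # block: saturated colour mid pixels
    hs=cv2.cvtColor(I[y0:y1,x0:x1],cv2.COLOR_BGR2HSV);m=((hs[...,1]>130)&(g>100)).astype(np.uint8)
    k,l,s,c=cv2.connectedComponentsWithStats(m);j=1+s[1:,4].argmax()
    return e,c[j]+[x0,y0],s[j][4]
for nm,bt,bs in(("blue",(282,200,345,220),(298,198,356,214)),("orange",(354,202,412,226),(232,194,290,218)),("grey",(425,195,487,212),(160,210,218,224))):
    r={}
    for n,I,b in(("top",T,bt),("scene",S,bs)):
        e,c,a=handle(n,I,b);w=[onz(n,q,.010) for q in e];d=w[1]-w[0]
        print(nm,n,"block px",c.round(1),a,"world",onz(n,c,.012).round(4),"ends mid",((w[0]+w[1])/2).round(4),"len",np.linalg.norm(d).round(4),"yaw",np.degrees(np.arctan2(d[1],d[0])).round(1));r[n]=c
    print("  tri",tri(r["top"],r["scene"]))
# rail
m=cv2.inRange(cv2.cvtColor(T,cv2.COLOR_BGR2HSV),(0,0,110),(179,255,255))
k,l,s,c=cv2.connectedComponentsWithStats(m);i=l[145,327];R=cv2.minAreaRect(np.argwhere(l==i)[:,::-1].astype(np.float32))
w=np.array([onz("top",q,.013) for q in cv2.boxPoints(R)]);print("rail top",w.round(4).tolist(),w.mean(0).round(4))
m=cv2.inRange(cv2.cvtColor(S,cv2.COLOR_BGR2HSV),(0,0,110),(179,255,255))
k,l,s,c=cv2.connectedComponentsWithStats(m);i=l[262,200];P=cv2.approxPolyDP(cv2.convexHull(np.argwhere(l==i)[:,::-1].astype(np.int32)),4,True)
print("rail scene",[onz("scene",q[0],.013).round(3).tolist() for q in P])
a=cv2.resize(T[138:174,318:448],None,fx=6,fy=6,interpolation=cv2.INTER_CUBIC)
b=cv2.resize(S[236:276,188:325],None,fx=5.7,fy=5.7,interpolation=cv2.INTER_CUBIC)
W=max(a.shape[1],b.shape[1]);o=np.vstack([cv2.copyMakeBorder(q,0,4,0,W-q.shape[1],0) for q in(a,b)]);cv2.imwrite("pics/rail.png",o)
E
python3 m.py
```

```text
blue top block px [313.7 209.7] 62 world [0.4549 0.2263 0.012 ] ends mid [0.4557 0.2334 0.01  ] len 0.1667 yaw -93.3
blue scene block px [325.  205.5] 72 world [0.4564 0.2262 0.012 ] ends mid [0.4556 0.2314 0.01  ] len 0.1685 yaw 87.1
  tri (array([0.4551701 , 0.22628417, 0.01009353]), np.float64(5.4357582593158945e-05))
orange top block px [384.1 212.8] 67 world [ 0.4413 -0.0022  0.012 ] ends mid [0.4393 0.0039 0.01  ] len 0.1695 yaw -75.5
orange scene block px [258.4 205.7] 76 world [ 0.4427 -0.0024  0.012 ] ends mid [0.4399 0.0034 0.01  ] len 0.1693 yaw 104.5
  tri (array([ 0.44153376, -0.0025487 ,  0.01025229]), np.float64(0.00035474515530575074))Traceback (most recent call last):
  File "m.py", line 16, in <module>
    e,c,a=handle(n,I,b);w=[onz(n,q,.010) for q in e];d=w[1]-w[0]
          ~~~~~~^^^^^^^
  File "m.py", line 11, in handle
    k,l,s,c=cv2.connectedComponentsWithStats(m);j=1+s[1:,4].argmax()
                                                    ~~~~~~~~~~~~~~^^
ValueError: attempt to get argmax of an empty sequence
```

```bash
sed -i 's/,("grey".*)):$/):/' m.py; python3 m.py | grep rail
```

```text
rail top [[0.6192, 0.2003, 0.013], [0.6955, 0.193, 0.013], [0.6555, -0.206, 0.013], [0.5797, -0.1963, 0.013]] [ 0.6375 -0.0022  0.013 ]
rail scene [[0.624, 0.199, 0.013], [0.695, 0.192, 0.013], [0.658, -0.203, 0.013], [0.589, -0.197, 0.013], [0.573, -0.17, 0.013], [0.599, 0.14, 0.013]]
```

View pics/rail.png

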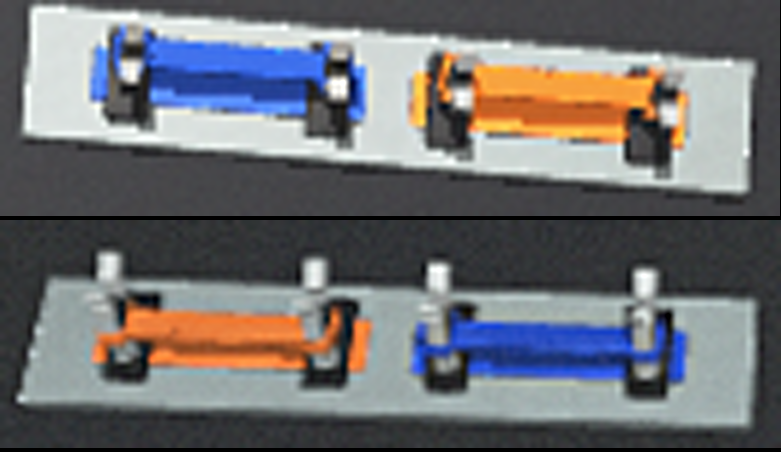

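```bash
cat > ov.py <<'E'
from h import *
a=np.radians(84.4);Y=np.array([np.cos(a),np.sin(a),0]);N=np.array([Y[1],-Y[0],0]);Z=np.array([0,0,np.cos(np.radians(15))])-N*np.sin(np.radians(15));X=np.cross(Y,Z)
if __name__=="__main__":
    T=cv2.imread("pics/top0.png");S=cv2.imread("pics/scene0.png")
    rc=np.array([.6385,-.0020,.013])
    # carrier along-rail centre: blob extents at bar height
    for nm,pt in(("blue",(356.0,150.5)),("orange",(409.6,154.5))):
        p=onz("top",pt,.045);s=(p-rc)@Y;print(nm,p.round(4),"along",s.round(4),"across",((p-rc)@N).round(4))
    A=cv2.resize(T[130:174,318:448],None,fx=6,fy=6,interpolation=cv2.INTER_CUBIC);B=cv2.resize(S[226:276,188:325],None,fx=5.7,fy=5.7,interpolation=cv2.INTER_CUBIC)
    for sg in(.0875,-.0875):
        seat=rc+Y*sg+[0,0,.055]-N*float(__import__("sys").argv[1])
        print("seat",seat.round(4))
        L=lambda x,y,z:seat+X*x+Y*y+Z*z
        shapes=[[L(x,y,-.02) for x,y in((-.008,-.06),(.008,-.06),(.008,.06),(-.008,.06))]]+[[L(x,c+dy,.017) for x,dy in((-.014,-.005),(.014,-.005),(.014,.005),(-.014,.005))] for c in(-.055,.055)]
        for q in shapes:
            for n,I,o,f in(("top",A,(318,130),6),("scene",B,(188,226),5.7)):
                pts=np.array([(np.array(proj(n,p))+.5-o)*f for p in q]).round().astype(np.int32);cv2.polylines(I,[pts],True,(0,255,0),1)
    W=max(A.shape[1],B.shape[1]);cv2.imwrite("pics/ov.png",np.vstack([cv2.copyMakeBorder(q,0,4,0,W-q.shape[1],0) for q in(A,B)]))
E
python3 ov.py 0.0147
```

```text
blue [0.6418 0.0862 0.045 ] along 0.0881 across -0.0053
orange [ 0.6257 -0.0866  0.045 ] along -0.0855 across -0.0045
seat [0.6324 0.0865 0.068 ]
seat [ 0.6153 -0.0876  0.068 ]
```

View pics/ov.png

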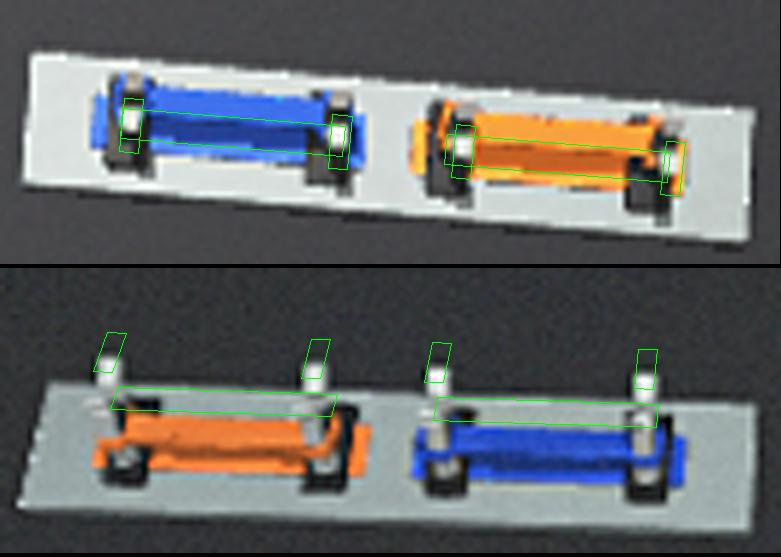

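```bash
python3 ov.py 0.0
```

```text
blue [0.6418 0.0862 0.045 ] along 0.0881 across -0.0053
orange [ 0.6257 -0.0866  0.045 ] along -0.0855 across -0.0045
seat [0.647  0.0851 0.068 ]
seat [ 0.63   -0.0891  0.068 ]
```

View pics/ov.png

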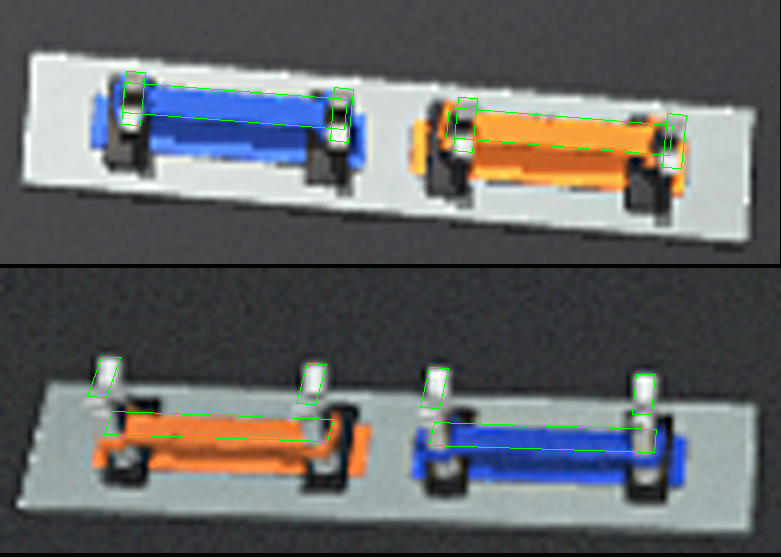

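The overlay with the seat on the rail's centre line fits both views. Seats: blue about (0.647, 0.0855, 0.068), orange about (0.630, -0.087, 0.068), y axis at 84.4° yaw. Handles: blue (0.4555, 0.2263) at yaw 86.8°, orange (0.442, -0.0024) at yaw 104.5°. Both views put the handles at 10 mm height, which matches the task. Moving to the blue handle.

Call:
apply_moves(
  deltas=[
    {"translation":[0.0295,-0.037,-0.006],"turn":[0,0,-0.138],"hand":0.06},
    {"translation":[0.0295,-0.037,-0.006],"turn":[0,0,-0.138],"hand":0.06},
    {"translation":[0.0295,-0.037,-0.006],"turn":[0,0,-0.138],"hand":0.06},
    {"translation":[0.0295,-0.037,-0.006],"turn":[0,0,-0.138],"hand":0.06},
    {"translation":[0.0295,-0.037,-0.006],"turn":[0,0,-0.138],"hand":0.06},
  ],
)

```text
time: 0.6
ee_pos: [0.2938, 0.4186, 0.2024]
eef_rot: [0.454, 0.891, -0.001, -0.002]
ft_force: [1.2, 1.2, 0.2]
width: 0.0615
```

Call:
apply_moves(
  deltas=[
    {"translation":[0.0295,-0.037,-0.006],"turn":[0,0,-0.138],"hand":0.06},
    {"translation":[0.0295,-0.037,-0.006],"turn":[0,0,-0.138],"hand":0.06},
    {"translation":[0.0295,-0.037,-0.006],"turn":[0,0,-0.138],"hand":0.06},
    {"translation":[0.0295,-0.037,-0.006],"turn":[0,0,-0.138],"hand":0.06},
    {"translation":[0.0,0.0,0],"turn":[0,0,0],"hand":0.06},
  ],
)

```text
time: 1.1
ee_pos: [0.4181, 0.2569, 0.1762]
eef_rot: [0.693, 0.721, -0.001, -0.002]
ft_force: [-0.5, 0.8, -0.1]
width: 0.0598
```

```bash
cat > g.py <<'E'
from ov import *
from bench import readout
from scipy.spatial.transform import Rotation as Ro
import sys
ST={"b":np.array([.647,.0855,.068]),"o":np.array([.630,-.087,.068])}
def down(yaw_deg):
    y=np.array([np.cos(np.radians(yaw_deg)),np.sin(np.radians(yaw_deg)),0]);z=np.array([0,0,-1.]);return np.c_[np.cross(y,z),y,z]
SR=np.c_[np.cross(X,-Z),X,-Z]
def rem(p,R):
    s=readout.read_state();c=Ro.from_quat(s["eef_rot"]);print("t",round(s["time"],2),"dpos",(np.array(p)-s["ee_pos"]).round(4),"drot",(Ro.from_matrix(R)*c.inv()).as_rotvec().round(4),"f",s["ft_force"].round(1),"w",round(s["width"],4))
def seat(k,x,y,z): return ST[k]+X*x+Y*y+Z*z
def insight(k):
    s=readout.read_state();d=s["ee_pos"]-ST[k];print("seat xyz of TCP",[(d@a).round(4) for a in(X,Y,Z)],"Fz",(s["ft_force"]@Z).round(1),"f",s["ft_force"].round(1))
E
python3 -c "
from g import *
print(X,Y,Z)
rem([.4555,.2263,.017],down(-3.2))"
```

```text
[ 0.96131585 -0.09425784  0.25881905] [0.0975829 0.9952274 0.       ] [-0.25758381  0.02525631  0.96592583]
t 1.1 dpos [ 0.0374 -0.0306 -0.1592] drot [-0.0013 -0.0042 -0.0944] f [-0.5  0.8 -0.1] w 0.0598
```

Call:
apply_moves(
  deltas=[
    {"translation":[0.0187,-0.0153,-0.02],"turn":[0,0,-0.047],"hand":0.06},
    {"translation":[0.0187,-0.0153,-0.02],"turn":[0,0,-0.047],"hand":0.06},
    {"translation":[0,0,-0.03],"turn":[0,0,0],"hand":0.06},
    {"translation":[0,0,-0.03],"turn":[0,0,0],"hand":0.06},
    {"translation":[0,0,0],"turn":[0,0,0],"hand":0.06},
  ],
)

```text
time: 1.6
ee_pos: [0.4567, 0.2245, 0.0733]
eef_rot: [0.728, 0.686, -0.0, -0.002]
ft_force: [-1.2, -0.8, 0.7]
width: 0.0599
```

```bash
python3 -c "
from g import *
rem([.4555,.2263,.017],down(-3.2))"
```

```text
t 1.6 dpos [-0.0012  0.0018 -0.0563] drot [-0.0024 -0.0033  0.0033] f [-1.2 -0.8  0.7] w 0.0599
```

Call:
apply_moves(
  deltas=[
    {"translation":[-0.0012,0.0018,-0.025],"turn":[0,0,0],"hand":0.06},
    {"translation":[0,0,-0.02],"turn":[0,0,0],"hand":0.06},
    {"translation":[0,0,-0.006],"turn":[0,0,0],"hand":0.06},
    {"translation":[0,0,-0.004],"turn":[0,0,0],"hand":0.06},
    {"translation":[0,0,0],"turn":[0,0,0],"hand":0.06},
  ],
)

```text
time: 2.1
ee_pos: [0.4566, 0.2296, 0.0218]
eef_rot: [0.726, 0.687, 0.001, -0.002]
ft_force: [-0.0, -0.5, 0.3]
width: 0.0604
```

Call:
apply_moves(
  deltas=[
    {"translation":[0,0,0],"turn":[0,0,0],"hand":0.0},
    {"translation":[0,0,0],"turn":[0,0,0],"hand":0.0},
    {"translation":[0,0,0],"turn":[0,0,0],"hand":0.0},
    {"translation":[0,0,0],"turn":[0,0,0],"hand":0.0},
    {"translation":[0,0,0],"turn":[0,0,0],"hand":0.0},
  ],
  newtons=25,
)

```text
time: 2.6
ee_pos: [0.4583, 0.231, 0.0251]
eef_rot: [0.726, 0.688, 0.004, -0.002]
ft_force: [0.2, 0.0, 0.4]
width: 0.0281
```

Call:
apply_moves(
  deltas=[
    {"translation":[-0.001,-0.0045,-0.006],"turn":[0,0,0],"hand":0.03},
    {"translation":[0,0,-0.002],"turn":[0,0,0],"hand":0.03},
    {"translation":[0,0,-0.001],"turn":[0,0,0],"hand":0.0},
    {"translation":[0,0,-0.001],"turn":[0,0,0],"hand":0.0},
    {"translation":[0,0,-0.001],"turn":[0,0,0],"hand":0.0},
  ],
)

```text
time: 3.1
ee_pos: [0.4572, 0.226, 0.0144]
eef_rot: [0.726, 0.687, 0.004, -0.003]
ft_force: [-9.1, -4.9, 30.1]
width: 0.0198
```

```bash
python3 -c "
from g import *
rem([.4555,.2263,.017],down(-3.2))"
```

```text
t 3.1 dpos [-0.0017  0.0003  0.0026] drot [-0.0089  0.0019 -0.0008] f [-9.1 -4.9 30.1] w 0.0198
```

Call:
apply_moves(
  deltas=[
    {"translation":[0,0,0.02],"turn":[0,0,0],"hand":0.0},
    {"translation":[0,0,0.04],"turn":[0,0,0],"hand":0.0},
    {"translation":[0,0,0.04],"turn":[0,0,0],"hand":0.0},
    {"translation":[0,0,0.03],"turn":[0,0,0],"hand":0.0},
    {"translation":[0,0,0],"turn":[0,0,0],"hand":0.0},
  ],
)

```text
time: 3.6
ee_pos: [0.4554, 0.2246, 0.1477]
eef_rot: [0.726, 0.687, 0.002, -0.003]
ft_force: [0.4, 0.1, -2.7]
width: 0.0199
```

```bash
python3 -c "
from g import *
rem(seat('b',0,0,.065),SR)"
```

```text
t 3.6 dpos [ 0.1748 -0.1375 -0.0169] drot [-0.0261 -0.2623 -0.0428] f [ 0.4  0.1 -2.7] w 0.0199
```

Call:
apply_moves(
  deltas=[
    {"translation":[0.035,-0.0275,0.002],"turn":[-0.005,-0.0525,-0.0085],"hand":0.0},
    {"translation":[0.035,-0.0275,0.0],"turn":[-0.005,-0.0525,-0.0085],"hand":0.0},
    {"translation":[0.035,-0.0275,0],"turn":[-0.005,-0.0525,-0.0085],"hand":0.0},
    {"translation":[0.035,-0.0275,0],"turn":[-0.005,-0.0525,-0.0085],"hand":0.0},
    {"translation":[0.025,-0.02,0],"turn":[-0.005,-0.0525,-0.0085],"hand":0.0},
  ],
)

```text
time: 4.1
ee_pos: [0.6226, 0.0938, 0.1474]
eef_rot: [0.731, 0.669, 0.09, 0.099]
ft_force: [-0.1, 0.1, -1.7]
width: 0.0193
```

```bash
python3 -c "
from g import *
rem(seat('b',0,0,.055),SR)"
```

```text
t 4.1 dpos [ 0.0102 -0.0069 -0.0263] drot [ 0.0019  0.0061 -0.0085] f [-0.1  0.1 -1.7] w 0.0193
```

Call:
apply_moves(
  deltas=[
    {"translation":[0.004,-0.003,-0.01],"turn":[0,0.003,-0.004],"hand":0.0},
    {"translation":[0.0,0,-0.007],"turn":[0,0.003,-0.004],"hand":0.0},
    {"translation":[0,0,-0.003],"turn":[0,0,0],"hand":0.0},
    {"translation":[0,0,0],"turn":[0,0,0],"hand":0.0},
  ],
)

```text
time: 4.5
ee_pos: [0.6253, 0.0881, 0.1222]
eef_rot: [0.736, 0.665, 0.084, 0.097]
ft_force: [-0.9, 1.2, -2.0]
width: 0.0197
```

Run:
```python
from g import *
from bench import camera
rem(seat('b',0,0,.055),SR);rem(seat('b',0,0,.024),SR)
a=camera("scene");b=camera("top")
cv2.imwrite("pics/s1.png",a[...,::-1]);cv2.imwrite("pics/t1.png",b[...,::-1])
cv2.imwrite("pics/s1c.png",cv2.resize(a[190:280,210:360,::-1],None,fx=5,fy=5,interpolation=cv2.INTER_CUBIC))
```

```text
t 4.5 dpos [ 0.0076 -0.0012 -0.0011] drot [ 0.0048 -0.0054  0.0034] f [-0.9  1.2 -2. ] w 0.0197
t 4.5 dpos [ 0.0156 -0.002  -0.031 ] drot [ 0.0048 -0.0054  0.0034] f [-0.9  1.2 -2. ] w 0.0197
```

View pics/s1c.png

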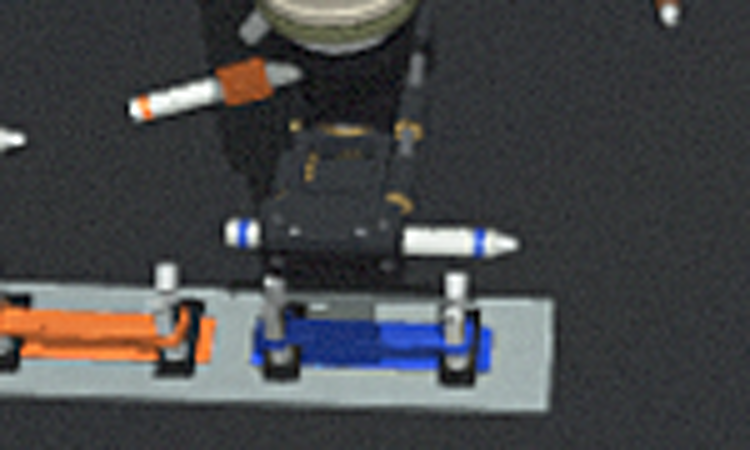

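Picture 8: the blue handle is held level over the blue clips. Its bands are at (243,233) and (480,242), either side of the clips at (275,300) and (455,300). Lowering it.

Call:
apply_moves(
  deltas=[
    {"translation":[0.0076,-0.0012,-0.001],"turn":[0.005,-0.005,0.003],"hand":0.0},
    {"translation":[0.003,0,-0.008],"turn":[0,0,0],"hand":0.0},
    {"translation":[0.003,0,-0.008],"turn":[0,0,0],"hand":0.0},
    {"translation":[0.001,0,-0.006],"turn":[0,0,0],"hand":0.0},
    {"translation":[0,0,-0.002],"turn":[0,0,0],"hand":0.0},
  ],
)

```text
time: 5.1
ee_pos: [0.6418, 0.0889, 0.097]
eef_rot: [0.734, 0.667, 0.09, 0.097]
ft_force: [0.0, 0.3, -0.8]
width: 0.0196
```

```bash
python3 -c "
from g import *
rem(seat('b',0,0,.018),SR);insight('b')"
```

```text
t 5.1 dpos [ 0.0006 -0.003  -0.0116] drot [-0.0025  0.0028 -0.0028] f [ 0.   0.3 -0.8] w 0.0196
seat xyz of TCP [np.float64(0.0022), np.float64(0.0029), np.float64(0.0294)] Fz -0.7 f [ 0.   0.3 -0.8]
```

Call:
apply_moves(
  deltas=[
    {"translation":[0.0,-0.001,-0.005],"turn":[0,0,0],"hand":0.0},
    {"translation":[0.001,-0.001,-0.004],"turn":[0,0,0],"hand":0.0},
    {"translation":[0.0005,0,-0.0025],"turn":[0,0,0],"hand":0.0},
    {"translation":[0,0,-0.001],"turn":[0,0,0],"hand":0.0},
  ],
)

```text
time: 5.5
ee_pos: [0.6429, 0.0867, 0.083]
eef_rot: [0.734, 0.667, 0.089, 0.096]
ft_force: [-3.3, -0.7, 4.1]
width: 0.02
```

```bash
python3 -c "
from g import *
rem(seat('b',0,0,.018),SR);insight('b')"
```

```text
t 5.5 dpos [-0.0005 -0.0007  0.0024] drot [-0.0025  0.0014 -0.0026] f [-3.3 -0.7  4.1] w 0.02
seat xyz of TCP [np.float64(-0.0002), np.float64(0.0008), np.float64(0.0156)] Fz 4.8 f [-3.3 -0.7  4.1]
```

Call:
apply_moves(
  deltas=[
    {"translation":[0,0,0],"turn":[0,0,0],"hand":0.045},
    {"translation":[0,0,0],"turn":[0,0,0],"hand":0.045},
    {"translation":[0,0,0],"turn":[0,0,0],"hand":0.045},
    {"translation":[-0.004,0,0.016],"turn":[0,0,0],"hand":0.045},
    {"translation":[-0.008,0.001,0.03],"turn":[0,0,0],"hand":0.045},
  ],
)

```text
time: 6.0
ee_pos: [0.6295, 0.0869, 0.1282]
eef_rot: [0.734, 0.667, 0.087, 0.096]
ft_force: [1.0, -0.0, 0.9]
width: 0.0432
```

Run:
```python
from g import *
rem(seat('b',0,-.033,.058),SR);insight('b')
```

```text
t 6.0 dpos [-0.0007 -0.0328 -0.0042] drot [ 0.0001 -0.002  -0.002 ] f [ 1.  -0.   0.9] w 0.0432
seat xyz of TCP [np.float64(-0.0013), np.float64(-0.0003), np.float64(0.0627)] Fz 0.6 f [ 1.  -0.   0.9]
```

Call:
apply_moves(
  deltas=[
    {"translation":[-0.0004,-0.0165,0],"turn":[0,0,0],"hand":0.0},
    {"translation":[-0.0003,-0.0165,0],"turn":[0,0,0],"hand":0.0},
    {"translation":[0,0,0],"turn":[0,0,0],"hand":0.0},
    {"translation":[0.002,0,-0.008],"turn":[0,0,0],"hand":0.0},
    {"translation":[0.0005,0,-0.002],"turn":[0,0,0],"hand":0.0},
  ],
)

```text
time: 6.5
ee_pos: [0.634, 0.0557, 0.1281]
eef_rot: [0.733, 0.667, 0.093, 0.098]
ft_force: [-0.7, 0.3, -0.1]
width: 0.013
```

Run:
```python
from g import *
rem(seat('b',0,-.033,.040),SR);insight('b')
```

```text
t 6.5 dpos [-0.0005 -0.0021 -0.0215] drot [-0.0054  0.0095 -0.0035] f [-0.7  0.3 -0.1] w 0.013
seat xyz of TCP [np.float64(0.0058), np.float64(-0.0309), np.float64(0.0607)] Fz 0.1 f [-0.7  0.3 -0.1]
```

Call:
apply_moves(
  deltas=[
    {"translation":[-0.001,-0.002,-0.01],"turn":[-0.003,0.005,0],"hand":0.0},
    {"translation":[0,0,-0.007],"turn":[-0.002,0.004,-0.003],"hand":0.0},
    {"translation":[0,0,-0.002],"turn":[0,0,0],"hand":0.0},
    {"translation":[0,0,0],"turn":[0,0,0],"hand":0.0},
  ],
)

```text
time: 6.9
ee_pos: [0.6319, 0.0557, 0.1053]
eef_rot: [0.734, 0.667, 0.086, 0.096]
ft_force: [-0.0, 0.1, -0.0]
width: 0.0004
```

Run:
```python
from g import *
rem(seat('b',0,-.033,.036),SR);insight('b')
```

```text
t 6.9 dpos [ 0.0026 -0.0021 -0.0026] drot [ 0.0011 -0.0036 -0.0029] f [-0.   0.1 -0. ] w 0.0004
seat xyz of TCP [np.float64(-0.0021), np.float64(-0.0312), np.float64(0.0392)] Fz -0.0 f [-0.   0.1 -0. ]
```

Call:
apply_moves(
  deltas=[
    {"translation":[0.0025,-0.002,-0.0015],"turn":[0,0,0],"hand":0.0},
    {"translation":[0.0005,0,-0.002],"turn":[0,0,0],"hand":0.0},
    {"translation":[0.0005,0,-0.002],"turn":[0,0,0],"hand":0.0},
  ],
)

```text
time: 7.2
ee_pos: [0.6361, 0.0536, 0.1001]
eef_rot: [0.734, 0.667, 0.086, 0.096]
ft_force: [-3.1, 0.4, 4.4]
width: 0.0008
```

Run:
```python
from g import *
insight('b')
```

```text
seat xyz of TCP [np.float64(0.0008), np.float64(-0.0328), np.float64(0.033)] Fz 5.1 f [-3.1  0.4  4.4]
```

Call:
apply_moves(
  deltas=[
    {"translation":[0.0003,0,-0.002],"turn":[0,0,0],"hand":0.0},
    {"translation":[0.0003,0,-0.002],"turn":[0,0,0],"hand":0.0},
  ],
)

```text
time: 7.4
ee_pos: [0.6371, 0.0536, 0.097]
eef_rot: [0.734, 0.667, 0.087, 0.096]
ft_force: [-5.7, -0.5, 9.9]
width: 0.0003
```

Call:
apply_moves(
  deltas=[
    {"translation":[0.0003,0,-0.0015],"turn":[0,0,0],"hand":0.0},
  ],
)

```text
time: 7.5
ee_pos: [0.6377, 0.0536, 0.0962]
eef_rot: [0.734, 0.667, 0.087, 0.096]
ft_force: [-6.5, -0.5, 12.0]
width: 0.0004
```

Run:
```python
from g import *
insight('b')
```

```text
seat xyz of TCP [np.float64(0.0013), np.float64(-0.0327), np.float64(0.0289)] Fz 13.3 f [-6.5 -0.5 12. ]
```

Call:
apply_moves(
  deltas=[
    {"translation":[0.0002,0,-0.0015],"turn":[0,0,0],"hand":0.0},
  ],
)

```text
time: 7.6
ee_pos: [0.6384, 0.0536, 0.0958]
eef_rot: [0.734, 0.667, 0.088, 0.096]
ft_force: [-6.4, -0.7, 11.1]
width: 0.0003
```

Call:
apply_moves(
  deltas=[
    {"translation":[0.0002,0,-0.0013],"turn":[0,0,0],"hand":0.0},
  ],
)

```text
time: 7.7
ee_pos: [0.6391, 0.0537, 0.0956]
eef_rot: [0.734, 0.667, 0.089, 0.096]
ft_force: [-5.9, -0.5, 11.0]
width: 0.0007
```

Run:
```python
from g import *
insight('b')
```

```text
seat xyz of TCP [np.float64(0.0026), np.float64(-0.0325), np.float64(0.0279)] Fz 12.1 f [-5.9 -0.5 11. ]
```

Call:
apply_moves(
  deltas=[
    {"translation":[-0.0003,0,-0.0022],"turn":[0,0,0],"hand":0.0},
  ],
)

```text
time: 7.8
ee_pos: [0.6396, 0.0537, 0.0947]
eef_rot: [0.734, 0.666, 0.09, 0.097]
ft_force: [-0.8, -0.0, 2.4]
width: 0.0008
```

Call:
apply_moves(
  deltas=[
    {"translation":[-0.0003,0,-0.0022],"turn":[0,0,0],"hand":0.0},
  ],
)

```text
time: 7.9
ee_pos: [0.6397, 0.0537, 0.0929]
eef_rot: [0.734, 0.666, 0.09, 0.097]
ft_force: [0.2, -1.2, 2.7]
width: -0.0001
```

Run:
```python
from g import *
insight('b')
```

```text
seat xyz of TCP [np.float64(0.0024), np.float64(-0.0324), np.float64(0.0251)] Fz 2.5 f [ 0.2 -1.2  2.7]
```

Call:
apply_moves(
  deltas=[
    {"translation":[0,0,-0.0018],"turn":[0,0,0],"hand":0.0},
  ],
)

```text
time: 8.0
ee_pos: [0.6401, 0.0537, 0.0915]
eef_rot: [0.734, 0.666, 0.091, 0.097]
ft_force: [-0.9, -0.3, 5.3]
width: 0.0005
```

Call:
apply_moves(
  deltas=[
    {"translation":[0,0,-0.0016],"turn":[0,0,0],"hand":0.0},
  ],
)

```text
time: 8.1
ee_pos: [0.6405, 0.0536, 0.0902]
eef_rot: [0.734, 0.666, 0.091, 0.097]
ft_force: [-2.4, -0.3, 6.6]
width: 0.0004
```

Run:
```python
from g import *
insight('b')
```

```text
seat xyz of TCP [np.float64(0.0025), np.float64(-0.0324), np.float64(0.0223)] Fz 7.0 f [-2.4 -0.3  6.6]
```

Call:
apply_moves(
  deltas=[
    {"translation":[-0.008,0,0.025],"turn":[0,0,0],"hand":0.0},
    {"translation":[-0.004,0,0.01],"turn":[0,0,0],"hand":0.0},
    {"translation":[0.0025,0.03,0],"turn":[0,0,0],"hand":0.0},
    {"translation":[0.0035,0.03,0],"turn":[0,0,0],"hand":0.0},
    {"translation":[0,0,0],"turn":[0,0,0],"hand":0.0},
  ],
)

```text
time: 8.6
ee_pos: [0.6329, 0.1145, 0.1243]
eef_rot: [0.735, 0.665, 0.09, 0.097]
ft_force: [-0.0, 1.0, 0.4]
width: 0.0005
```

Run:
```python
from g import *
rem(seat('b',0,.033,.042),SR);insight('b')
```

```text
t 8.6 dpos [ 0.0065  0.0049 -0.0158] drot [-0.0033  0.0036  0.0006] f [-0.   1.   0.4] w 0.0005
seat xyz of TCP [np.float64(-0.0017), np.float64(0.0275), np.float64(0.0588)] Fz 0.4 f [-0.   1.   0.4]
```

Call:
apply_moves(
  deltas=[
    {"translation":[0.0025,0.003,-0.008],"turn":[-0.003,0.003,0],"hand":0.0},
    {"translation":[0.002,0.0,-0.005],"turn":[0,0,0],"hand":0.0},
    {"translation":[0.001,0,-0.002],"turn":[0,0,0],"hand":0.0},
    {"translation":[0,0,0],"turn":[0,0,0],"hand":0.0},
  ],
)

```text
time: 9.0
ee_pos: [0.6379, 0.1158, 0.106]
eef_rot: [0.735, 0.666, 0.086, 0.097]
ft_force: [-0.0, 0.7, -0.3]
width: 0.0005
```

Run:
```python
from g import *
rem(seat('b',0,.033,.034),SR);insight('b')
```

```text
t 9.0 dpos [ 0.0036  0.0034 -0.0052] drot [ 0.0017 -0.0023  0.0015] f [-0.   0.7 -0.3] w 0.0005
seat xyz of TCP [np.float64(-0.0018), np.float64(0.0293), np.float64(0.0399)] Fz -0.2 f [-0.   0.7 -0.3]
```

Call:
apply_moves(
  deltas=[
    {"translation":[0.003,0.0035,-0.003],"turn":[0,0,0],"hand":0.0},
    {"translation":[0.0005,0,-0.002],"turn":[0,0,0],"hand":0.0},
    {"translation":[0.0003,0,-0.002],"turn":[0,0,0],"hand":0.0},
  ],
)

```text
time: 9.3
ee_pos: [0.6424, 0.1182, 0.0989]
eef_rot: [0.736, 0.665, 0.086, 0.097]
ft_force: [-1.7, -0.7, 3.7]
width: 0.0005
```

Run:
```python
from g import *
insight('b')
```

```text
seat xyz of TCP [np.float64(0.0005), np.float64(0.0321), np.float64(0.0319)] Fz 4.0 f [-1.7 -0.7  3.7]
```

Call:
apply_moves(
  deltas=[
    {"translation":[0,0,-0.002],"turn":[0,0,0],"hand":0.0},
    {"translation":[0,0,-0.002],"turn":[0,0,0],"hand":0.0},
  ],
)

```text
time: 9.5
ee_pos: [0.6432, 0.1182, 0.096]
eef_rot: [0.736, 0.665, 0.087, 0.097]
ft_force: [-2.6, -0.6, 8.6]
width: 0.0006
```

Call:
apply_moves(
  deltas=[
    {"translation":[0,0,-0.002],"turn":[0,0,0],"hand":0.0},
  ],
)

```text
time: 9.6
ee_pos: [0.6438, 0.1182, 0.095]
eef_rot: [0.736, 0.664, 0.088, 0.097]
ft_force: [-3.8, -0.5, 9.6]
width: 0.0004
```

Call:
apply_moves(
  deltas=[
    {"translation":[0,0,-0.002],"turn":[0,0,0],"hand":0.0},
  ],
)

```text
time: 9.7
ee_pos: [0.6444, 0.1185, 0.094]
eef_rot: [0.736, 0.664, 0.089, 0.098]
ft_force: [-3.5, 0.8, 9.2]
width: 0.0004
```

Run:
```python
from g import *
insight('b')
```

```text
seat xyz of TCP [np.float64(0.0011), np.float64(0.0326), np.float64(0.0266)] Fz 9.8 f [-3.5  0.8  9.2]
```

Call:
apply_moves(
  deltas=[
    {"translation":[-0.0003,0,-0.0022],"turn":[0,0,0],"hand":0.0},
  ],
)

```text
time: 9.8
ee_pos: [0.6445, 0.1189, 0.0924]
eef_rot: [0.736, 0.664, 0.09, 0.098]
ft_force: [0.4, 0.3, -0.2]
width: 0.0008
```

Call:
apply_moves(
  deltas=[
    {"translation":[-0.0003,0,-0.0022],"turn":[0,0,0],"hand":0.0},
  ],
)

```text
time: 9.9
ee_pos: [0.6443, 0.1189, 0.0903]
eef_rot: [0.736, 0.664, 0.09, 0.098]
ft_force: [-0.0, 0.3, 1.1]
width: 0.0008
```

Run:
```python
from g import *
insight('b')
```

```text
seat xyz of TCP [np.float64(0.0), np.float64(0.033), np.float64(0.0231)] Fz 1.1 f [-0.   0.3  1.1]
```

Call:
apply_moves(
  deltas=[
    {"translation":[0,0,-0.002],"turn":[0,0,0],"hand":0.0},
    {"translation":[0,0,-0.002],"turn":[0,0,0],"hand":0.0},
    {"translation":[0,0,-0.002],"turn":[0,0,0],"hand":0.0},
  ],
)

```text
time: 10.2
ee_pos: [0.6452, 0.1187, 0.0848]
eef_rot: [0.736, 0.664, 0.091, 0.098]
ft_force: [-1.9, -0.8, 7.7]
width: 0.0003
```

Call:
apply_moves(
  deltas=[
    {"translation":[0,0,-0.002],"turn":[0,0,0],"hand":0.0},
  ],
)

```text
time: 10.3
ee_pos: [0.6458, 0.1187, 0.0835]
eef_rot: [0.736, 0.664, 0.091, 0.099]
ft_force: [-3.6, -0.0, 10.4]
width: 0.0003
```

Run:
```python
from g import *
insight('b')
```

```text
seat xyz of TCP [np.float64(-0.0003), np.float64(0.033), np.float64(0.0161)] Fz 11.0 f [-3.6 -0.  10.4]
```

Call:
apply_moves(
  deltas=[
    {"translation":[-0.008,0,0.03],"turn":[0,0,0],"hand":0.03},
    {"translation":[-0.01,0,0.04],"turn":[0,0,0],"hand":0.055},
    {"translation":[-0.03,-0.02,0.01],"turn":[0.005,0.05,0.05],"hand":0.055},
    {"translation":[-0.035,-0.025,0],"turn":[0.005,0.05,0.06],"hand":0.055},
    {"translation":[-0.035,-0.025,0],"turn":[0.005,0.05,0.06],"hand":0.055},
  ],
)

```text
time: 10.8
ee_pos: [0.5245, 0.0507, 0.1635]
eef_rot: [0.678, 0.733, 0.046, 0.034]
ft_force: [1.0, -0.4, -0.4]
width: 0.0328
```

Run:
```python
from g import *
rem([.442,-.0024,.08],down(14.5))
```

```text
t 10.8 dpos [-0.0825 -0.0531 -0.0835] drot [-0.0323  0.1104  0.1743] f [ 1.  -0.4 -0.4] w 0.0328
```

Call:
apply_moves(
  deltas=[
    {"translation":[-0.03,-0.02,0],"turn":[-0.01,0.035,0.06],"hand":0.055},
    {"translation":[-0.028,-0.018,-0.01],"turn":[-0.01,0.035,0.055],"hand":0.055},
    {"translation":[-0.018,-0.01,-0.03],"turn":[-0.01,0.035,0.055],"hand":0.055},
    {"translation":[-0.003,-0.001,-0.025],"turn":[0,0,0],"hand":0.055},
    {"translation":[0,0,0],"turn":[0,0,0],"hand":0.055},
  ],
)

```text
time: 11.3
ee_pos: [0.4388, -0.0046, 0.097]
eef_rot: [0.613, 0.79, 0.002, -0.002]
ft_force: [0.6, -0.0, 0.7]
width: 0.0549
```

Run:
```python
from g import *
from bench import camera
rem([.442,-.0024,.017],down(14.5))
a=camera("scene");b=camera("top")
cv2.imwrite("pics/s2.png",a[...,::-1])
A=cv2.resize(a[190:275,190:340,::-1],None,fx=5,fy=5,interpolation=cv2.INTER_CUBIC)
B=cv2.resize(b[138:172,318:450,::-1],None,fx=5.68,fy=5.68,interpolation=cv2.INTER_CUBIC)
w=max(A.shape[1],B.shape[1]);cv2.imwrite("pics/v2.png",np.vstack([cv2.copyMakeBorder(B[:150],0,4,0,w-B.shape[1],0),cv2.copyMakeBorder(A,0,0,0,w-A.shape[1],0)])[:598])
```

```text
t 11.3 dpos [ 0.0032  0.0022 -0.08  ] drot [-0.0049 -0.0006  0.002 ] f [ 0.6 -0.   0.7] w 0.0549
```

View pics/v2.png

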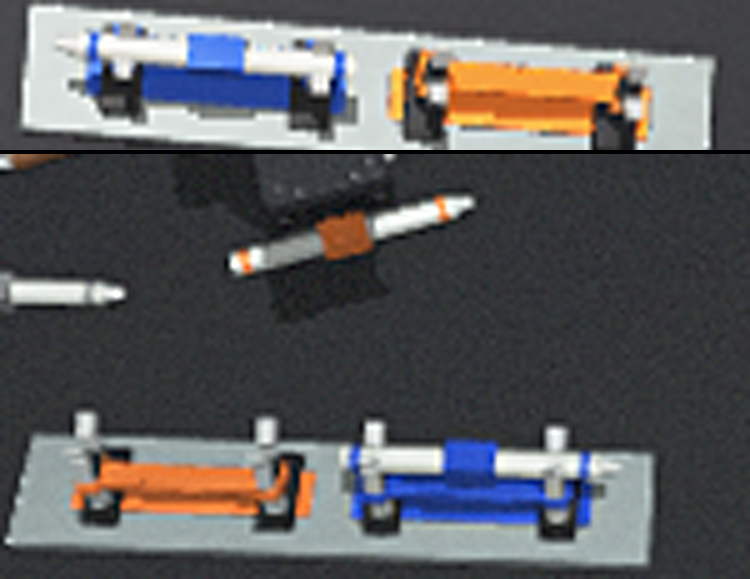

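Picture 9: the blue handle lies level in both blue clips, with the leaves over the barrel at top-crop (122,60) and (320,70). The orange handle is untouched under the gripper, block at (345,235) in the lower crop. Descending on the orange one.

Call:
apply_moves(
  deltas=[
    {"translation":[0.003,0.002,-0.03],"turn":[-0.004,0,0],"hand":0.055},
    {"translation":[0,0,-0.025],"turn":[0,0,0],"hand":0.045},
    {"translation":[0,0,-0.014],"turn":[0,0,0],"hand":0.035},
    {"translation":[0,0,-0.004],"turn":[0,0,0],"hand":0.03},
    {"translation":[0,0,0],"turn":[0,0,0],"hand":0.03},
  ],
)

```text
time: 11.9
ee_pos: [0.4513, 0.0007, 0.031]
eef_rot: [0.612, 0.791, 0.006, 0.004]
ft_force: [-0.5, 0.7, -0.3]
width: 0.0332
```

Run:
```python
from g import *
rem([.442,-.0024,.017],down(14.5))
```

```text
t 11.9 dpos [-0.0093 -0.0031 -0.014 ] drot [-0.004   0.0142 -0.0005] f [-0.5  0.7 -0.3] w 0.0332
```

Call:
apply_moves(
  deltas=[
    {"translation":[-0.004,-0.0015,0.006],"turn":[-0.002,0.007,0],"hand":0.05},
    {"translation":[-0.003,-0.001,0],"turn":[-0.002,0.005,0],"hand":0.05},
    {"translation":[0,0,0],"turn":[0,0,0],"hand":0.05},
    {"translation":[0,0,0],"turn":[0,0,0],"hand":0.05},
  ],
)

```text
time: 12.3
ee_pos: [0.4464, -0.0013, 0.0411]
eef_rot: [0.612, 0.791, 0.003, 0.002]
ft_force: [0.1, -0.1, 0.9]
width: 0.049
```

Run:
```python
from g import *
rem([.442,-.0024,.017],down(14.5))
from bench import camera
a=camera("scene")[...,::-1].copy()
from h import blobs
print([(b[0].tolist(),b[1]) for b in blobs(a,"orange",6)[0]])
cv2.imwrite("pics/s3.png",cv2.resize(a[190:225,220:300],None,fx=8,fy=8,interpolation=cv2.INTER_CUBIC))
```

```text
t 12.3 dpos [-0.0044 -0.0011 -0.0241] drot [-0.0015  0.0068 -0.0007] f [ 0.1 -0.1  0.9] w 0.049
[([207.8, 255.9], [205, 252, 7, 8, 14]), ([224.1, 256.1], [212, 252, 28, 9, 98]), ([241.0, 257.6], [236, 252, 11, 10, 24]), ([250.3, 257.5], [249, 254, 4, 8, 19]), ([232.5, 257.0], [230, 257, 6, 1, 6])]
```

View pics/s3.png

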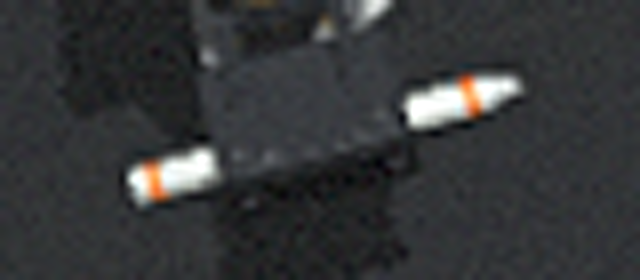

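Picture 10: the orange handle is still between the fingers, bands at (155,182) and (472,97). It may have been nudged about 2 mm in +x. Continuing.

Call:
apply_moves(
  deltas=[
    {"translation":[-0.003,-0.001,-0.008],"turn":[-0.001,0.004,0],"hand":0.05},
    {"translation":[-0.001,0,-0.008],"turn":[0,0,0],"hand":0.05},
    {"translation":[-0.001,0,-0.004],"turn":[0,0,0],"hand":0.05},
    {"translation":[0,0,-0.001],"turn":[0,0,0],"hand":0.04},
  ],
)

```text
time: 12.75
ee_pos: [0.4406, -0.0024, 0.018]
eef_rot: [0.612, 0.791, 0.001, 0.001]
ft_force: [0.3, 0.0, -0.2]
width: 0.0465
```

Run:
```python
from g import *
rem([.443,-.0024,.017],down(14.5))
```

```text
t 12.75 dpos [ 0.0024  0.     -0.001 ] drot [-0.0004  0.002  -0.0007] f [ 0.3  0.  -0.2] w 0.0465
```

Call:
apply_moves(
  deltas=[
    {"translation":[0.001,0,-0.0005],"turn":[0,0,0],"hand":0.0},
    {"translation":[0,0,0],"turn":[0,0,0],"hand":0.0},
    {"translation":[0,0,0],"turn":[0,0,0],"hand":0.0},
    {"translation":[0,0,0],"turn":[0,0,0],"hand":0.0},
    {"translation":[0,0,0],"turn":[0,0,0],"hand":0.0},
  ],
  newtons=25,
)

```text
time: 13.25
ee_pos: [0.4417, -0.0026, 0.0172]
eef_rot: [0.612, 0.791, 0.0, 0.001]
ft_force: [0.8, 0.3, -1.7]
width: 0.0197
```

Run:
```python
from g import *
rem([.443,-.0024,.017],down(14.5))
```

```text
t 13.25 dpos [ 0.0013  0.0002 -0.0002] drot [ 0.0001  0.0015 -0.0006] f [ 0.8  0.3 -1.7] w 0.0197
```

Call:
apply_moves(
  deltas=[
    {"translation":[0,0,0.03],"turn":[0,0,0],"hand":0.0},
    {"translation":[0,0,0.045],"turn":[0,0,0],"hand":0.0},
    {"translation":[0.03,-0.015,0.035],"turn":[0,0,-0.08],"hand":0.0},
    {"translation":[0.035,-0.017,0.015],"turn":[-0.005,-0.06,-0.08],"hand":0.0},
    {"translation":[0.035,-0.017,0],"turn":[-0.005,-0.06,-0.08],"hand":0.0},
  ],
)

```text
time: 13.75
ee_pos: [0.5401, -0.0516, 0.1473]
eef_rot: [0.702, 0.709, 0.036, 0.048]
ft_force: [0.1, 0.7, -2.2]
width: 0.0199
```

Run:
```python
from g import *
rem(seat('o',0,0,.060),SR)
```

```text
t 13.75 dpos [ 0.0744 -0.0339 -0.0213] drot [ 0.0118 -0.144  -0.1056] f [ 0.1  0.7 -2.2] w 0.0199
```

Call:
apply_moves(
  deltas=[
    {"translation":[0.027,-0.012,0],"turn":[0.004,-0.05,-0.035],"hand":0.0},
    {"translation":[0.025,-0.011,0],"turn":[0.004,-0.05,-0.035],"hand":0.0},
    {"translation":[0.013,-0.006,-0.005],"turn":[0.003,-0.035,-0.03],"hand":0.0},
    {"translation":[0,0,-0.008],"turn":[0,0,0],"hand":0.0},
    {"translation":[0,0,0],"turn":[0,0,0],"hand":0.0},
  ],
)

```text
time: 14.25
ee_pos: [0.6092, -0.0841, 0.1347]
eef_rot: [0.735, 0.665, 0.086, 0.097]
ft_force: [-0.5, 0.4, -2.1]
width: 0.0199
```

Run:
```python
from g import *
rem(seat('o',0,0,.035),SR);insight('o')
```

```text
t 14.25 dpos [ 0.0118 -0.0021 -0.0329] drot [ 0.0021 -0.0012  0.0026] f [-0.5  0.4 -2.1] w 0.0199
seat xyz of TCP [np.float64(-0.003), np.float64(0.0009), np.float64(0.0699)] Fz -1.9 f [-0.5  0.4 -2.1]
```

Call:
apply_moves(
  deltas=[
    {"translation":[0.005,-0.0015,-0.01],"turn":[0.002,0,0.002],"hand":0.0},
    {"translation":[0.003,0,-0.009],"turn":[0,0,0],"hand":0.0},
    {"translation":[0.002,0,-0.006],"turn":[0,0,0],"hand":0.0},
    {"translation":[0,0,-0.002],"turn":[0,0,0],"hand":0.0},
    {"translation":[0,0,0],"turn":[0,0,0],"hand":0.0},
  ],
)

```text
time: 14.75
ee_pos: [0.6184, -0.0837, 0.1044]
eef_rot: [0.734, 0.667, 0.086, 0.094]
ft_force: [-0.5, 1.1, -0.6]
width: 0.0194
```

Run:
```python
from g import *
rem(seat('o',0,0,.020),SR);insight('o')
```

```text
t 14.75 dpos [ 0.0065 -0.0028 -0.0171] drot [-0.0009 -0.0056 -0.0035] f [-0.5  1.1 -0.6] w 0.0194
seat xyz of TCP [np.float64(-0.0021), np.float64(0.0021), np.float64(0.0383)] Fz -0.4 f [-0.5  1.1 -0.6]
```

Call:
apply_moves(
  deltas=[
    {"translation":[0.004,-0.002,-0.006],"turn":[0,-0.004,-0.002],"hand":0.0},
    {"translation":[0.0015,0,-0.005],"turn":[0,0,0],"hand":0.0},
    {"translation":[0.0005,0,-0.003],"turn":[0,0,0],"hand":0.0},
    {"translation":[0,0,-0.0015],"turn":[0,0,0],"hand":0.0},
  ],
)

```text
time: 15.15
ee_pos: [0.6251, -0.0858, 0.0883]
eef_rot: [0.734, 0.667, 0.088, 0.096]
ft_force: [-1.7, 0.3, 0.9]
width: 0.0195
```

Run:
```python
from g import *
rem(seat('o',0,0,.020),SR);insight('o')
```

```text
t 15.15 dpos [-0.0003 -0.0007 -0.0009] drot [-0.0012 -0.0004 -0.0016] f [-1.7  0.3  0.9] w 0.0195
seat xyz of TCP [np.float64(0.0004), np.float64(0.0007), np.float64(0.0209)] Fz 1.3 f [-1.7  0.3  0.9]
```

Call:
apply_moves(
  deltas=[
    {"translation":[0,0,-0.001],"turn":[0,0,0],"hand":0.0},
    {"translation":[0,0,0],"turn":[0,0,0],"hand":0.045},
    {"translation":[0,0,0],"turn":[0,0,0],"hand":0.045},
    {"translation":[0,0,0],"turn":[0,0,0],"hand":0.045},
  ],
)

```text
time: 15.55
ee_pos: [0.6256, -0.086, 0.0878]
eef_rot: [0.734, 0.666, 0.088, 0.096]
ft_force: [0.2, 0.4, -0.1]
width: 0.0363
```

Call:
apply_moves(
  deltas=[
    {"translation":[-0.004,0,0.016],"turn":[0,0,0],"hand":0.045},
    {"translation":[-0.007,0.001,0.026],"turn":[0,0,0],"hand":0.03},
    {"translation":[-0.001,-0.0165,0],"turn":[0,0,0],"hand":0.0},
    {"translation":[-0.001,-0.0165,0],"turn":[0,0,0],"hand":0.0},
    {"translation":[0,0,0],"turn":[0,0,0],"hand":0.0},
  ],
)

```text
time: 16.05
ee_pos: [0.6134, -0.118, 0.133]
eef_rot: [0.733, 0.667, 0.09, 0.098]
ft_force: [-0.5, 0.2, -0.9]
width: 0.0209
```

Run:
```python
from g import *
rem(seat('o',0,-.033,.038),SR);insight('o')
```

```text
t 16.05 dpos [ 0.0036 -0.0009 -0.0283] drot [-0.0012  0.0042 -0.0031] f [-0.5  0.2 -0.9] w 0.0209
seat xyz of TCP [np.float64(0.0037), np.float64(-0.0325), np.float64(0.0663)] Fz -0.7 f [-0.5  0.2 -0.9]
```

Call:
apply_moves(
  deltas=[
    {"translation":[0.001,-0.0005,-0.01],"turn":[-0.001,0.004,-0.003],"hand":0.0},
    {"translation":[0.001,0,-0.008],"turn":[0,0,0],"hand":0.0},
    {"translation":[0.0005,0,-0.004],"turn":[0,0,0],"hand":0.0},
    {"translation":[0,0,0],"turn":[0,0,0],"hand":0.0},
  ],
)

```text
time: 16.45
ee_pos: [0.6161, -0.1157, 0.108]
eef_rot: [0.734, 0.667, 0.088, 0.096]
ft_force: [0.4, -0.7, -0.4]
width: 0.001
```

Run:
```python
from g import *
rem(seat('o',0,-.033,.035),SR);insight('o')
```

```text
t 16.45 dpos [ 0.0016 -0.0033 -0.0062] drot [-0.0009 -0.0014 -0.0019] f [ 0.4 -0.7 -0.4] w 0.001
seat xyz of TCP [np.float64(-0.0003), np.float64(-0.0299), np.float64(0.0415)] Fz -0.5 f [ 0.4 -0.7 -0.4]
```

Call:
apply_moves(
  deltas=[
    {"translation":[0.001,-0.003,-0.003],"turn":[0,0,0],"hand":0.0},
    {"translation":[0.0005,0,-0.002],"turn":[0,0,0],"hand":0.0},
    {"translation":[0.0005,0,-0.002],"turn":[0,0,0],"hand":0.0},
    {"translation":[0,0,-0.002],"turn":[0,0,0],"hand":0.0},
  ],
)

```text
time: 16.85
ee_pos: [0.6188, -0.1182, 0.0987]
eef_rot: [0.734, 0.667, 0.088, 0.096]
ft_force: [-2.3, 0.3, 7.3]
width: 0.0005
```

Run:
```python
from g import *
insight('o')
```

```text
seat xyz of TCP [np.float64(0.0001), np.float64(-0.0322), np.float64(0.0317)] Fz 7.6 f [-2.3  0.3  7.3]
```

Call:
apply_moves(
  deltas=[
    {"translation":[0,0,-0.002],"turn":[0,0,0],"hand":0.0},
    {"translation":[0,0,-0.002],"turn":[0,0,0],"hand":0.0},
  ],
)

```text
time: 17.05
ee_pos: [0.6197, -0.1184, 0.0961]
eef_rot: [0.734, 0.667, 0.089, 0.096]
ft_force: [-6.8, 1.8, 11.0]
width: 0.0008
```

Call:
apply_moves(
  deltas=[
    {"translation":[-0.0003,0,-0.0022],"turn":[0,0,0],"hand":0.0},
  ],
)

```text
time: 17.15
ee_pos: [0.62, -0.1185, 0.095]
eef_rot: [0.734, 0.667, 0.09, 0.097]
ft_force: [-6.4, 0.8, 13.4]
width: 0.0006
```

Run:
```python
from g import *
insight('o')
```

```text
seat xyz of TCP [np.float64(0.0003), np.float64(-0.0323), np.float64(0.0279)] Fz 14.6 f [-6.4  0.8 13.4]
```

Call:
apply_moves(
  deltas=[
    {"translation":[-0.0002,0,-0.0023],"turn":[0,0,0],"hand":0.0},
  ],
)

```text
time: 17.25
ee_pos: [0.6207, -0.1187, 0.0941]
eef_rot: [0.734, 0.666, 0.091, 0.097]
ft_force: [-5.5, 0.5, 13.7]
width: 0.0006
```

Run:
```python
from g import *
insight('o')
```

```text
seat xyz of TCP [np.float64(0.0008), np.float64(-0.0324), np.float64(0.0268)] Fz 14.7 f [-5.5  0.5 13.7]
```

Call:
apply_moves(
  deltas=[
    {"translation":[-0.0004,0,-0.0025],"turn":[0,0,0],"hand":0.0},
  ],
)

```text
time: 17.35
ee_pos: [0.6211, -0.119, 0.093]
eef_rot: [0.734, 0.666, 0.092, 0.098]
ft_force: [0.5, -0.4, -0.1]
width: 0.0001
```

Run:
```python
from g import *
insight('o')
```

```text
seat xyz of TCP [np.float64(0.001), np.float64(-0.0327), np.float64(0.0256)] Fz -0.2 f [ 0.5 -0.4 -0.1]
```

First orange end has snapped in. I'll press it home, then go to the other end.

Call:
apply_moves(
  deltas=[
    {"translation":[0,0,-0.002],"turn":[0,0,0],"hand":0.0},
    {"translation":[0,0,-0.002],"turn":[0,0,0],"hand":0.0},
    {"translation":[0,0,-0.0018],"turn":[0,0,0],"hand":0.0},
  ],
)

```text
time: 17.65
ee_pos: [0.6222, -0.1191, 0.0886]
eef_rot: [0.734, 0.666, 0.093, 0.099]
ft_force: [-4.0, 0.6, 9.4]
width: 0.0004
```

Run:
```python
from g import *
insight('o')
```

```text
seat xyz of TCP [np.float64(0.0009), np.float64(-0.0328), np.float64(0.0211)] Fz 10.2 f [-4.   0.6  9.4]
```

Call:
apply_moves(
  deltas=[
    {"translation":[-0.008,0,0.027],"turn":[0,0,0],"hand":0.0},
    {"translation":[-0.004,0,0.01],"turn":[0,0,0],"hand":0.0},
    {"translation":[0.0035,0.032,0],"turn":[0,0,0],"hand":0.0},
    {"translation":[0.0035,0.032,0],"turn":[0,0,0],"hand":0.0},
    {"translation":[0,0.002,0],"turn":[0,0,0],"hand":0.0},
  ],
)

```text
time: 18.15
ee_pos: [0.6162, -0.0523, 0.1254]
eef_rot: [0.735, 0.665, 0.092, 0.099]
ft_force: [-0.6, 0.2, -0.5]
width: 0.0002
```

Run:
```python
from g import *
rem(seat('o',0,.033,.036),SR);insight('o')
```

```text
t 18.15 dpos [ 0.0078 -0.0009 -0.0226] drot [-0.0032  0.01    0.0012] f [-0.6  0.2 -0.5] w 0.0002
seat xyz of TCP [np.float64(-0.0017), np.float64(0.0332), np.float64(0.0599)] Fz -0.3 f [-0.6  0.2 -0.5]
```

Call:
apply_moves(
  deltas=[
    {"translation":[0.003,-0.001,-0.008],"turn":[-0.003,0.008,0],"hand":0.0},
    {"translation":[0.002,0,-0.006],"turn":[0,0,0],"hand":0.0},
    {"translation":[0.001,0,-0.003],"turn":[0,0,0],"hand":0.0},
    {"translation":[0,0,0],"turn":[0,0,0],"hand":0.0},
  ],
)

```text
time: 18.55
ee_pos: [0.6218, -0.0549, 0.1054]
eef_rot: [0.735, 0.665, 0.087, 0.097]
ft_force: [-0.2, -0.7, 0.3]
width: 0.0003
```

Run:
```python
from g import *
rem(seat('o',0,.033,.033),SR);insight('o')
```

```text
t 18.55 dpos [ 0.0029  0.0015 -0.0055] drot [ 0.001  -0.0005  0.0015] f [-0.2 -0.7  0.3] w 0.0003
seat xyz of TCP [np.float64(-0.0012), np.float64(0.0312), np.float64(0.039)] Fz 0.3 f [-0.2 -0.7  0.3]
```

Call:
apply_moves(
  deltas=[
    {"translation":[0.0025,0.0015,-0.003],"turn":[0,0,0],"hand":0.0},
    {"translation":[0.0005,0,-0.002],"turn":[0,0,0],"hand":0.0},
    {"translation":[0,0,-0.002],"turn":[0,0,0],"hand":0.0},
    {"translation":[0,0,-0.002],"turn":[0,0,0],"hand":0.0},
  ],
)

```text
time: 18.95
ee_pos: [0.6259, -0.0548, 0.0968]
eef_rot: [0.736, 0.664, 0.088, 0.098]
ft_force: [-2.7, 1.5, 7.2]
width: 0.0001
```

Call:
apply_moves(
  deltas=[
    {"translation":[0,0,-0.002],"turn":[0,0,0],"hand":0.0},
  ],
)

```text
time: 19.05
ee_pos: [0.6264, -0.0548, 0.0955]
eef_rot: [0.736, 0.664, 0.088, 0.098]
ft_force: [-2.6, 0.6, 9.5]
width: 0.0006
```

Run:
```python
from g import *
insight('o')
```

```text
seat xyz of TCP [np.float64(0.0006), np.float64(0.0317), np.float64(0.0283)] Fz 9.9 f [-2.6  0.6  9.5]
```

Call:
apply_moves(
  deltas=[
    {"translation":[-0.0003,0,-0.0022],"turn":[0,0,0],"hand":0.0},
  ],
)

```text
time: 19.15
ee_pos: [0.6268, -0.0547, 0.0943]
eef_rot: [0.736, 0.664, 0.089, 0.098]
ft_force: [-3.9, 2.0, 9.0]
width: 0.0004
```

Call:
apply_moves(
  deltas=[
    {"translation":[-0.0003,0,-0.0022],"turn":[0,0,0],"hand":0.0},
  ],
)

```text
time: 19.25
ee_pos: [0.6272, -0.0544, 0.0929]
eef_rot: [0.736, 0.664, 0.09, 0.098]
ft_force: [-0.9, 0.6, 1.0]
width: 0.0004
```

Run:
```python
from g import *
insight('o')
```

```text
seat xyz of TCP [np.float64(0.0007), np.float64(0.0322), np.float64(0.0256)] Fz 1.2 f [-0.9  0.6  1. ]
```

Snapped. Pressing home.

Call:
apply_moves(
  deltas=[
    {"translation":[0,0,-0.002],"turn":[0,0,0],"hand":0.0},
    {"translation":[0,0,-0.002],"turn":[0,0,0],"hand":0.0},
    {"translation":[0,0,-0.002],"turn":[0,0,0],"hand":0.0},
  ],
)

```text
time: 19.55
ee_pos: [0.6275, -0.0546, 0.0869]
eef_rot: [0.736, 0.664, 0.091, 0.099]
ft_force: [-0.5, 0.4, 4.8]
width: 0.0006
```

Call:
apply_moves(
  deltas=[
    {"translation":[0,0,-0.002],"turn":[0,0,0],"hand":0.0},
    {"translation":[0,0,-0.002],"turn":[0,0,0],"hand":0.0},
  ],
)

```text
time: 19.75
ee_pos: [0.6285, -0.0546, 0.0838]
eef_rot: [0.735, 0.664, 0.092, 0.1]
ft_force: [-3.6, 1.1, 10.6]
width: 0.0001
```

Run:
```python
from g import *
insight('o')
```

```text
seat xyz of TCP [np.float64(-0.0004), np.float64(0.0321), np.float64(0.0164)] Fz 11.2 f [-3.6  1.1 10.6]
```

Same depth and force as the seated blue handle (tip at 2.4 mm with about 11 N, so about 5 mm of carrier travel). Retreating, then checking.

Call:
apply_moves(
  deltas=[
    {"translation":[-0.008,0,0.03],"turn":[0,0,0],"hand":0.0},
    {"translation":[-0.01,0,0.04],"turn":[0,0,0],"hand":0.0},
    {"translation":[-0.04,0,0.02],"turn":[0,0.05,0],"hand":0.0},
    {"translation":[-0.045,0,0.01],"turn":[0,0.05,0],"hand":0.0},
    {"translation":[-0.045,0,0],"turn":[0,0.05,0],"hand":0.0},
  ],
)

```text
time: 20.25
ee_pos: [0.477, -0.0558, 0.184]
eef_rot: [0.74, 0.67, 0.031, 0.049]
ft_force: [0.1, 0.9, 0.2]
width: 0.0002
```

Call:
apply_moves(
  deltas=[
    {"translation":[-0.04,0.02,0.02],"turn":[0,0,0],"hand":0.0},
    {"translation":[-0.03,0.02,0.02],"turn":[0,0,0],"hand":0.0},
    {"translation":[0,0,0],"turn":[0,0,0],"hand":0.0},
    {"translation":[0,0,0],"turn":[0,0,0],"hand":0.0},
    {"translation":[0,0,0],"turn":[0,0,0],"hand":0.0},
  ],
)

```text
time: 20.75
ee_pos: [0.4009, -0.0164, 0.2242]
eef_rot: [0.741, 0.669, 0.031, 0.048]
ft_force: [0.1, 0.5, 0.4]
width: 0.0006
```

Run:
```python
from g import *
from bench import camera
a=camera("scene")[...,::-1].copy();b=camera("top")[...,::-1].copy()
A=cv2.resize(a[226:276,188:325],None,fx=5.7,fy=5.7,interpolation=cv2.INTER_CUBIC);B=cv2.resize(b[130:174,318:448],None,fx=6,fy=6,interpolation=cv2.INTER_CUBIC)
for k in "bo":
  for y in(-.078,.078):
    for x in(-.008,.008):
      for n,I,o,f in(("top",B,(318,130),6),("scene",A,(188,226),5.7)):
        p=((np.array(proj(n,seat(k,x,y,0)))+.5-o)*f).astype(int);cv2.circle(I,tuple(int(v) for v in p),2,(0,255,0),-1)
w=max(A.shape[1],B.shape[1]);cv2.imwrite("pics/v4.png",np.vstack([cv2.copyMakeBorder(q,0,4,0,w-q.shape[1],0) for q in(B,A)]))
# ends of each barrel (bands) in both views
for k,col,c in(("b","blue",(100,130,60,130,255,255)),("o","orange",(6,150,120,22,255,255))):
    for n,I in(("top",b),("scene",a)):
        print(k,n,[(q[0].tolist(),q[1][4]) for q in blobs(I,col,6)[0]])
    print([np.round(proj(n,seat(k,0,0,.010)),1).tolist() for n in("top","scene")])
print(readout.read_state()["ee_pos"],readout.read_state()["ft_force"])
```

```text
b top [([361.3, 98.7], 178), ([334.2, 150.2], 20), ([355.6, 151.2], 213), ([377.0, 152.8], 24)]
b scene [([370.0, 16.4], 1034), ([475.4, 14.2], 1268), ([3.0, 197.6], 7), ([7.5, 202.8], 6), ([283.7, 256.7], 434), ([277.7, 343.0], 189)]
[[356.8, 147.2], [282.3, 248.5]]
o top [([406.6, 150.1], 7), ([409.2, 156.9], 148), ([387.5, 156.5], 8)]
o scene [([225.4, 255.0], 158), ([250.2, 258.1], 16), ([205.7, 257.8], 6), ([231.0, 257.0], 7)]
[[411.4, 151.6], [224.9, 246.7]]
[ 0.40087424 -0.01658589  0.22391713] [-0.26202795 -0.50489925  0.65759948]
```

View pics/v4.png

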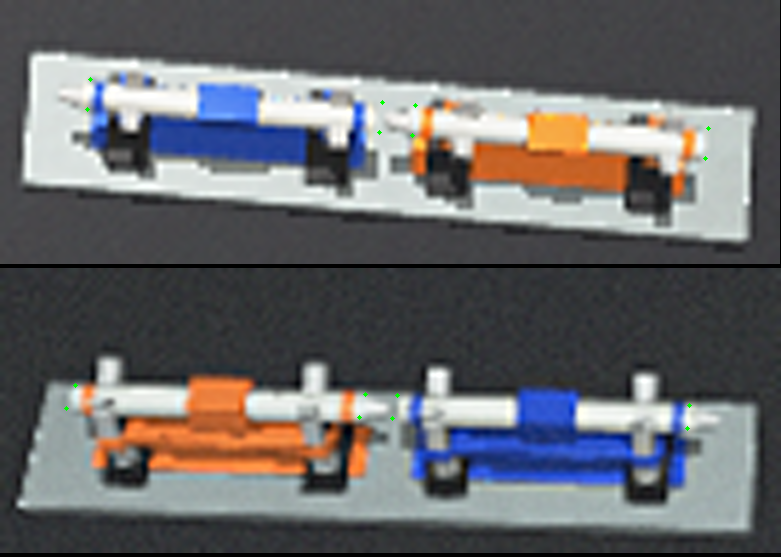

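Picture 11: both barrels lie between the green marks projected for their home positions in both views, blue block at (228,103) and orange at (557,132) in the top crop. The leaves are closed over all four ends and nothing touches the arm. Handing in.

```bash
python3 -c "
from bench import order;print(order.close_job())"
```

```text
the job is handed in; nothing more can be done
None
```

The blue and orange handles are in the clips of their own colour, each pressed in one end after the other, and the job is handed in at about 21 s of robot time. No verdict is reported.

- **Pressing:** each of the four ends showed a clear force drop at the snap, then grew firm again. The first ends peaked at about 13 N (blue) and 15 N (orange), the second ends at about 10 N. The final seating presses reached at most about 11 N. At 2 N per mm, the highest reading of about 15 N means roughly 7 mm of carrier travel, against the 12 mm limit; carrier travel itself was not measured.
- **Last check:** in both camera views the barrels line up with the projected home positions to about a pixel (roughly 3 mm). That is as coarse as the tolerance, so the depth and angle rest mainly on the snaps and the firm stop. The arm stood clear, with no contact force.
- **Blemishes:** the fingertips pressed on the table with about 30 N while picking up the blue handle, and the orange handle may have shifted about 2 mm before it was gripped. The arm did not go near the grey handle, but I did not re-measure it at the end.

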